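# Shim the carriage gap with spacer and taper wedge

### The job

Shim the gap between the clamped carriage and the end stop: lift the blue flat spacer up and off its peg and stand it in the gap on the rail, upright against the end stop, then lift the brass wedge off its peg and push it foot first down between spacer and carriage until you feel it bind tight, without ramming it. Finish holding: the program ends with the gripper still gripping the wedge in the gap, upright and tight, not let go. Leave the other things on the desk where they are.

Things in the scene. Friction and masses are not known exactly. Their poses are not given: they have to be found in the camera images.
- rail: fixed aluminium base plate, 220 (x) x 90 (y) x 12 mm, bolted to the desk, which carries the end stop (at its +x end) and the carriage. Origin at the centre of its underside; its top, 12 mm up, is the floor of the gap. Its x axis runs across the gap.
- stop (a point): a point on the grey end stop block, which is fixed on the rail, 50 mm wide (y), 40 mm high. The point is the middle of the foot of its face towards the gap (on the rail's top, 12 mm above the desk); the face is the plane x = 0 of this frame, the gap lies on its -x side. Axes parallel to the rail's.
- carriage: dark steel carriage with a green needle card, clamped: it does not give. Origin mid-foot of its jaw's face towards the gap (on the rail's top; gap on its +x side). Jaw 20 mm thick, 50 wide (y), 40 high; platform behind it 16 mm high (23 with card). The gap, from here to the stop's origin, is 13.8 to 17 mm wide, varying; open at the top and both ends, 40 mm deep.
- stand: fixed white stand; steel crossbar of radius 7 mm along y, axis 157 mm above the desk, on two posts at y = +-85 mm. Origin on the desk below the crossbar's middle, under its axis. Two pegs stick out from the crossbar towards -x.
- peg_left (a point): point on the axis of the +y peg, 30 mm from the crossbar's axis, 157 mm above the desk; axes as the stand's. Each peg is a 6 mm round bar along the stand's -x, ending 57 mm from the crossbar's axis, its tip turned up 5 mm above the peg's upper side. The pegs are 120 mm apart.
- peg_right (a point): same point on the -y peg
- spacer: loose blue plate, 7 mm thick (x), 30 wide (y), 76 high (z), about 80 g. Origin at the centre of its foot. An eye 12 mm wide, 48 to 68 mm above the foot, goes through along x; it hangs by it on either peg, x along the peg. Lifted 7 to 12 mm, the eye clears the peg's turned-up tip when drawn along the peg (stand's -x).
- wedge: loose brass wedge, 30 mm wide (y), 108 high (z), about 120 g. Origin under the head's centre, level with the foot. +x side flat at x = +6 mm; -x side tapers: 3.5 mm thick at the foot (x = 2.5 to 6), evenly to 12 mm at 42.5 mm up, then 12 thick (x = -6 to 6) to the top. Eye 12 mm wide, 80 to 100 mm above the foot; hangs on the other peg like the spacer, x along the stand's x.
- jar: bystander, loose: small white screw jar with black lid, 49 x 49 x 40 mm; origin at the centre of its underside
- swab_tub: bystander, loose: clear tub of swabs, 60 mm across, 86 mm high; origin at the centre of its underside
- air_blower: bystander, loose: black rubber air blower standing on its foot, 51 mm across, 109 mm high; origin at the centre of its underside
- drop_bottle: bystander, loose: brown drop bottle with black cap, 36 mm across, 79 mm high; origin at the centre of its underside
- loupe: bystander, loose: folded grey loupe, 45 x 30 x 14 mm; origin at the centre of its underside
- tweezers_black: bystander, loose: black tweezers lying flat, 14 x 126 x 9 mm, long axis its y; origin at the centre of its underside

How it is judged:
On the way, in this order (a step that is already met when the one before it is completed fails the run):
1. the blue spacer has been lifted off its peg (horizontal distance between spacer and peg_left above 0.07 m and horizontal distance between spacer and peg_right above 0.07 m and height (world z) of spacer above 0.03 m and contact force between spacer and stand below 0.05 N), for 0.1 s.
2. the spacer stands on the rail in the gap, against the end stop (x of spacer in the frame of stop between -0.0085 and -0.001 m and y of spacer in the frame of stop between -0.015 and 0.015 m and z of spacer in the frame of stop below 0.005 m and angle between spacer's own z axis and vertical below 0.2 rad), for 0.2 s.
3. the brass wedge has been lifted off its peg, the spacer staying in the gap (all of step 2 and horizontal distance between wedge and peg_left above 0.07 m and horizontal distance between wedge and peg_right above 0.07 m and height (world z) of wedge above 0.03 m and contact force between wedge and stand below 0.05 N), for 0.1 s.
At the end, for the whole second after the job is handed in: Spacer on the rail in the gap (foot within 5 mm of the floor and of the stop, 15 mm of middle, tilt under 0.2 rad); wedge at rest, foot 2-34 mm above the rail, within 15 mm of middle, tilt under 0.15 rad; over 1 N carriage-wedge and wedge-spacer; fingers hold the wedge (over 2 N) (all of step 2 and z of wedge in the frame of stop between 0.002 and 0.034 m and y of wedge in the frame of stop between -0.015 and 0.015 m and angle between wedge's own z axis and vertical below 0.15 rad and contact force between wedge and carriage above 1 N and contact force between wedge and spacer above 1 N and contact force between the fingers and wedge above 2 N and linear speed of wedge below 0.02 m/s); the arm keeps its last pose, push and grip.
It fails at once if the wedge is rammed (over 60 N on the carriage) (contact force between wedge and carriage above 60 N).
It fails at once if one of the loose bystanders is disturbed (moved over 30 mm) (distance of any of jar, swab_tub, air_blower, drop_bottle, loupe, tweezers_black from where it was at the start of the episode above 0.03 m).
It also fails if it takes over 58 s, if anything falls off the work surface, if the arm or the gripper's body presses on something with over 40 N, if the wrist force passes 120 N, or if a joint passes its speed limit or range.

### The arm

A 7-joint arm with a two-finger parallel gripper is mounted at the origin on a cart in front of the work surface, level with it; the furniture and walls round the work are solid. World frame = base frame: x ahead of the robot, y to its left, z up, the work surface at z = 0. Lengths are in m, angles in rad, forces in N, time in s.
With the tool pointing down it reaches from about 0.4 to 0.875 m from the base axis. Payload 19.3 kg.
Tool frame: the origin (TCP) lies at the very end of the fingers, on their centre line; the grasp point (between the pads) lies 19 mm behind it; z points along the fingers, y is the direction in which the jaws open and shut (so a half turn about z gives the same grasp; the last joint's range is limited). The gripper opens to 85 mm and grips with 20 to 120 N. Pads are 22 mm wide; open, the fingers measure 114 mm over their backs; the gripper's body (76 mm by 85 mm) begins 54 mm behind the grasp point. The pads swing forward as they close: fully open they stand 13 mm farther back than shut.
Start: joints at [-1.325, 0.521, -0.036, 1.599, 0.021, 1.021, -0.113], TCP at [0.194, 0.594, 0.231] pointing down, gripper open.
Joint ranges: [-2.91, 2.91], [-0.3, 2.13], [-1.5, 1.42], [0.17, 2.43], [-1.26, 4.41], [0.16, 1.93], [-2.52, 2.52]. Speed limits (rad/s): [1.89, 1.89, 2.39, 2.39, 3.01, 3.01, 3.01].

### API

Orientations are given as [roll, pitch, yaw] about the fixed x, y, z axes, in that order (R = Rz(yaw) Ry(pitch) Rx(roll)).
In Python, from workcell import bot gives the robot as it stands.
- The arm moves only by the tool carry_out, never from a script. Its argument "targets" is a list of rows, each a list of 7 numbers: the shift along the tool's x, y, z in mm, then the turn, a rotation vector about the tool's x, y, z in units of 6 degrees (1.0 is 6 degrees), then the closure in counts, from 0 (fully open) to 255 (shut). A call has 1 to 5 rows; each row shifts and turns the commanded pose from where the row before left it, along the tool's axes as they then stand; what a row does not reach is not made up. A row lasts 1/12 s, in which the tool goes at most 41.7 mm and 7.16 degrees, less where a joint would pass 70% of its speed; a pose out of reach is approached as far as the arm can. A call is refused whole if a number of a shift passes 41.7 or a number of a turn 1, either way. A call with a gripper value outside its range is refused whole. The fingers move at their own pace and stop on an object; "force" is the grip in N (left out, the last holds). Time passes only in rows, so rows that do not move let the fingers close. It gives the time, the measured TCP pose, the force and the opening at its end, in the units of the state.
- bot.observe(): the state, without advancing time (a new reading comes with each control period).
- bot.grab_frame(name): name is "scene" or "top" or "wrist"; returns a dict with "color" (400x640x3 uint8, red, green, blue), "z_map" (400x640 float32, m along the optical axis (not along the pixel's ray), 0 where there is no reading), "K" (3x3 intrinsics, pixels), "cam_to_world" (4x4, takes a point from camera to world coordinates); the wrist camera has in their place "T_tool_cam" (4x4, takes a point from camera to tool coordinates, whose origin is the TCP and whose axes are the flange's). Camera axes: x right, y down, z forward; pixel columns grow to the right and rows downward; lengths in m; the calibration is good to about 2 mm. A picture is of the moment at which its call begins: read the wrist's pose just before it.
- bot.job_done(): hands the job in, once; it reports no verdict.
The state is a dict: "clock": time; "qpos": joint angles; "qd": joint speeds; "joint_efforts": joint torques, N m; "position": TCP position; "tool_rot": TCP orientation; "force": force on the tool from outside, world axes, zero at the start; "moment": the same for the moment, N m; "grip_width": finger opening in m.
Only numpy, scipy, OpenCV 4.12 (cv2) and the standard library are available. Lean on these libraries where they do the work, as an engineer would, in place of code of your own. Each camera call takes 0.05 s, during which the arm holds its last target. There are 200 camera calls.

## Working session

There is one attempt and no reset: what is moved stays moved. The work goes in short steps, Python scripts to look and compute and a tool call to move; the robot and the scene stay as the last step left them, time stands still between calls to the robot, and variables do not carry over. Pictures are saved under pics/ and viewed, about 8 in all and at most 12, crops included, and the job is handed in when it is done.

Besides the shell and the picture viewer there is one more tool, called after "Call:" by a JSON object that holds its "method" and its "body". carry_out: Moves the arm, as the interface text tells. Its arguments: {"type":"object","properties":{"targets":{"type":"array","items":{"type":"array","items":{"type":"number"}}},"force":{"type":"number"}},"required":["targets"]}

```bash
mkdir -p pics; ls; python3 - <<'E'
from workcell import bot
import cv2,numpy as np
print(bot.observe())
for n in("scene","top"):
    f=bot.grab_frame(n); cv2.imwrite(f"pics/{n}0.png",f["color"][:,:,::-1]); np.savez(f"{n}0.npz",**f)
    print(n,f["K"],f["cam_to_world"])
f=bot.grab_frame("wrist");print(f["T_tool_cam"]);cv2.imwrite("pics/wrist0.png",f["color"][:,:,::-1])
E
```

```text
pics
{'clock': 0.0, 'qpos': array([-1.32516501,  0.52205201, -0.03632632,  1.60000782,  0.02122309,
        1.02109873, -0.11280587]), 'qd': array([-0.00027488, -0.00101983,  0.00087124,  0.00102378,  0.00077024,
        0.00067012, -0.00056863]), 'joint_efforts': array([ 1.37548210e-03, -9.27114058e+01,  1.98040098e+00, -3.69914782e+01,
        1.78827258e-02,  8.38342152e-03,  4.19605999e-05]), 'position': array([0.19406511, 0.59374676, 0.23070214]), 'tool_rot': array([-3.14041703e+00,  1.04600987e-04,  2.82575669e+00]), 'force': array([-0.66189593, -0.14662227,  0.58704065]), 'moment': array([ 0.01124356, -0.04520651, -0.04398311]), 'grip_width': 0.0851850763815996}
scene [[458.86012786   0.         323.24645733]
 [  0.         458.86012786 199.05371393]
 [  0.           0.           1.        ]] [[ 0.47286534 -0.55732052  0.68248971 -0.36908987]
 [-0.88106837 -0.30857008  0.35847319 -0.45520836]
 [ 0.01081144 -0.77082965 -0.63694958  0.93803732]
 [ 0.          0.          0.          1.        ]]
top [[467.34809135   0.         316.06005817]
 [  0.         467.34809135 205.56191843]
 [  0.           0.           1.        ]] [[ 0.02839326 -0.98655916  0.16091878  0.30790395]
 [-0.99959198 -0.02852445  0.00149527  0.00926414]
 [ 0.00311495 -0.16089558 -0.98696652  1.46530285]
 [ 0.          0.          0.          1.        ]]
[[ 9.71141270e-04 -9.58455655e-01 -2.85239925e-01  7.18754998e-02]
 [ 9.99999490e-01  1.00996833e-03  1.09764342e-05 -2.42009777e-04]
 [ 2.77562865e-04 -2.85239790e-01  9.58456147e-01 -1.43717340e-01]
 [ 0.00000000e+00  0.00000000e+00  0.00000000e+00  1.00000000e+00]]
```

View pics/scene0.png

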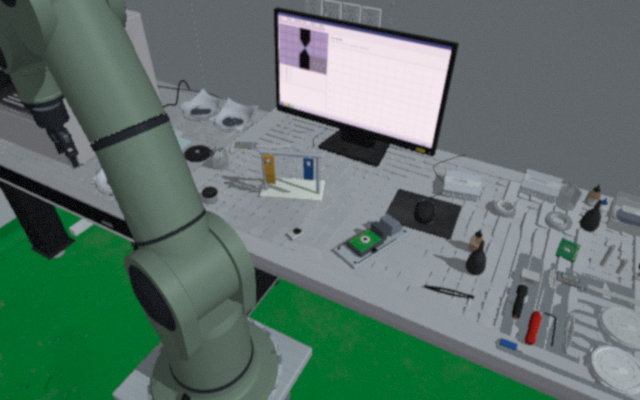

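View pics/top0.png

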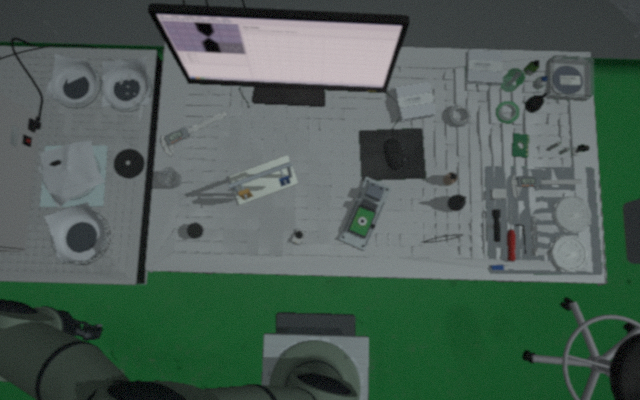

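The scene picture shows the stand (about 290,175) with the brass wedge on the left (268,168) and the blue spacer on the right (308,168). The rail with the green card is at (370,240). In the top picture the stand is at (265,182) and the rail at (365,213).

```bash
cat > h.py <<'E'
import numpy as np,cv2
def cloud(f):
    z=f["z_map"]; v,u=np.mgrid[:z.shape[0],:z.shape[1]]; K=f["K"]
    P=np.stack([(u-K[0,2])/K[0,0]*z,(v-K[1,2])/K[1,1]*z,z],-1)
    T=f["cam_to_world"]; return P@T[:3,:3].T+T[:3,3]
def proj(f,p):
    T=np.linalg.inv(f["cam_to_world"]); q=(T[:3,:3]@np.asarray(p).T).T+T[:3,3]; q=q@f["K"].T; return q[...,:2]/q[...,2:]
E
python3 - <<'E'
from h import *
np.set_printoptions(precision=4,suppress=True)
for n,sl in(("top",(slice(140,260),slice(150,480))),("scene",(slice(130,300),slice(180,500)))):
    f=dict(np.load(n+"0.npz")); W=cloud(f); W[f["z_map"]==0]=np.nan
    hsv=cv2.cvtColor(f["color"],cv2.COLOR_RGB2HSV)
    m0=np.zeros(hsv.shape[:2],bool); m0[sl]=1
    for c,lo,hi in(("blue",100,130),("brass",10,28),("green",45,80)):
        m=m0&(hsv[...,0]>=lo)&(hsv[...,0]<=hi)&(hsv[...,1]>110)&(hsv[...,2]>50)
        k,l,s,ce=cv2.connectedComponentsWithStats(m.astype(np.uint8))
        for i in range(1,k):
            if s[i,4]>12:
                P=W[l==i]; print(n,c,s[i],ce[i],np.nanmedian(P,0),np.nanpercentile(P,5,0),np.nanpercentile(P,95,0))
    # rail / stand by height
f=dict(np.load("top0.npz"));W=cloud(f)
hgt=W[...,2]; 
for nm,(u0,u1,v0,v1),(z0,z1) in(("bar",(225,305,150,210),(.145,.18)),("jaw/stop",(335,395,170,255),(.042,.06)),("rail",(335,395,170,255),(.006,.02)),("base",(225,305,150,210),(.003,.02))):
    m=np.zeros(hgt.shape,bool);m[v0:v1,u0:u1]=1;m&=(hgt>z0)&(hgt<z1)
    P=W[m]; 
    if len(P)<5: print(nm,len(P));continue
    r=cv2.minAreaRect(P[:,:2].astype(np.float32)*1000);print(nm,len(P),r,P[:,2].mean())
E
```

```text
top blue [281 177   7   7  20] [283.7  179.05] [0.5958 0.1072 0.164 ] [0.5892 0.0963 0.1385] [0.6    0.1129 0.1704]
top brass [239 190  10   5  26] [243.7692 192.1538] [0.5521 0.2172 0.1685] [0.5463 0.206  0.16  ] [0.5571 0.2279 0.1726]
top green [350 208  24  27 271] [362.2362 221.1771] [ 0.4934 -0.1324  0.0318] [ 0.4631 -0.1595  0.027 ] [ 0.5322 -0.1043  0.0371]
scene blue [304 158   9  21 162] [307.9506 168.8519] [0.5954 0.1052 0.1317] [0.5888 0.0927 0.101 ] [0.6024 0.116  0.1677]
scene brass [416 147   9   6  37] [420.0811 149.6757] [ 0.8929 -0.148   0.1126] [ 0.8882 -0.1602  0.1044] [ 0.8969 -0.1332  0.1191]
scene brass [264 155  11  28 231] [269.1299 168.974 ] [0.5521 0.2156 0.1218] [0.545  0.2029 0.0709] [0.5589 0.227  0.1684]
scene green [349 230  32  22 324] [364.8148 240.5247] [ 0.4942 -0.1346  0.0318] [ 0.4624 -0.1611  0.0282] [ 0.5373 -0.1034  0.0347]
scene green [262 279  66  21 726] [289.9311 292.3623] [ 0.8009  0.3381 -0.7901] [ 0.7261  0.2073 -0.7993] [ 0.8424  0.4105 -0.7813]
bar 470 ((584.4619750976562, 164.59132385253906), (62.89805603027344, 187.89059448242188), 22.06153678894043) 0.1626165696203815
jaw/stop 274 ((569.500244140625, -161.84751892089844), (49.97324752807617, 67.33541107177734), 67.54133605957031) 0.051493508204441624
rail 1134 ((532.1021728515625, -142.67523193359375), (271.00146484375, 184.87237548828125), 0.07082194834947586) 0.011410793194229565
base 2420 ((626.2108154296875, 179.71121215820312), (194.34390258789062, 254.9286651611328), 1.8618032932281494) 0.009176431722323899
```

```bash
python3 - <<'E'
import cv2
a=cv2.imread("pics/scene0.png")[135:275,220:410];b=cv2.imread("pics/top0.png")[145:255,220:410]
a=cv2.resize(a,None,fx=4,fy=4,interpolation=2)[:330+0];b=cv2.resize(b,None,fx=4,fy=4,interpolation=2)
cv2.imwrite("pics/c1.png",cv2.resize(cv2.vconcat([cv2.resize(cv2.imread("pics/scene0.png")[135:275,220:410],(608,300)),cv2.resize(cv2.imread("pics/top0.png")[145:255,220:410],(608,300))]),(608,600)))
E
```

```text
(no output)
```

View pics/c1.png

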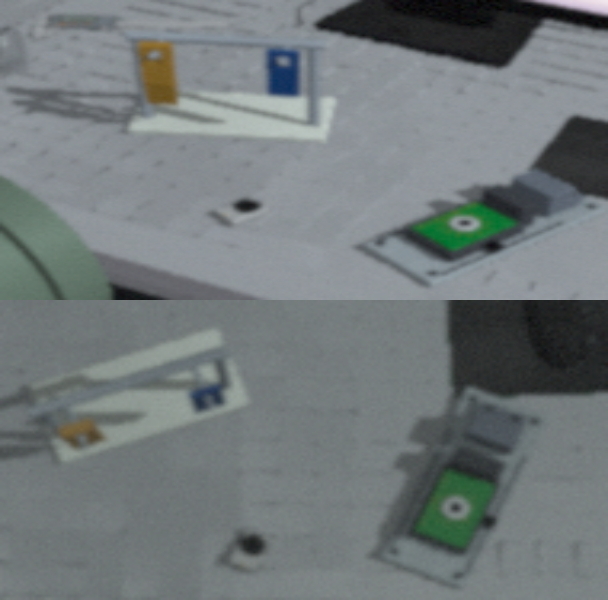

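The views agree with the sizes given. The stand x axis is at about 22° yaw, with the wedge on the left peg (0.552, 0.216) and the spacer on the right peg (0.5955, 0.106), 118 mm apart. The rail x axis is at about -22°, with the gap near (0.564, -0.16). I'll go above the spacer at yaw 202°.

Call:
{"method": "carry_out", "body": {"targets": [[0,0,-14,0,0,-0.95,0],[0,0,-14,0,0,-0.95,0],[0,0,-14,0,0,-0.95,0],[0,0,-14,0,0,-0.95,0],[0,0,-14,0,0,-0.95,0]]}}

```text
clock: 0.57
position: [0.1942, 0.5939, 0.3018]
tool_rot: [-3.141, -0.0, -2.955]
force: [1.0, 0.5, -0.2]
grip_width: 0.0853
```

Call:
{"method": "carry_out", "body": {"targets": [[-10.5,-33.5,0,0,0,-0.95,0],[-10.5,-33.5,0,0,0,-0.95,0],[-10.5,-33.5,0,0,0,0,0],[-10.5,-33.5,0,0,0,0,0],[-10.5,-33.5,0,0,0,0,0]]}}

```text
clock: 0.98
position: [0.2972, 0.4505, 0.3012]
tool_rot: [-3.141, -0.0, -2.761]
force: [1.9, 1.4, 0.3]
grip_width: 0.0852
```

Call:
{"method": "carry_out", "body": {"targets": [[-10.5,-33.5,0,0,0,0,0],[-10.5,-33.5,0,0,0,0,0],[-10.5,-33.5,0,0,0,0,0],[-10.5,-33.5,0,0,0,0,0],[-10.5,-33.5,0,0,0,0,0]]}}

```text
clock: 1.4
position: [0.4082, 0.3145, 0.3013]
tool_rot: [-3.142, -0.0, -2.761]
force: [0.1, 0.4, 0.2]
grip_width: 0.0853
```

Call:
{"method": "carry_out", "body": {"targets": [[-10.5,-33.5,0,0,0,0,0],[-10.5,-33.5,0,0,0,0,0],[-10.5,-33.5,0,0,0,0,0],[-10.5,-33.5,0,0,0,0,0],[-10.5,-33.5,0,0,0,0,0]]}}

```text
clock: 1.82
position: [0.5191, 0.1785, 0.3013]
tool_rot: [-3.142, -0.0, -2.761]
force: [-0.1, 0.0, -0.0]
grip_width: 0.0854
```

Call:
{"method": "carry_out", "body": {"targets": [[-10.5,-33.5,0,0,0,0,0],[-10.5,-33.5,0,0,0,0,0],[-10.5,-33.5,0,0,0,0,0],[0,0,0,0,0,0,0],[0,0,0,0,0,0,0]]}}

```text
clock: 2.23
position: [0.5855, 0.0966, 0.3007]
tool_rot: [-3.141, -0.001, -2.764]
force: [-1.2, 1.0, -0.8]
grip_width: 0.0858
```

```bash
cat >> h.py <<'E'
from scipy.spatial.transform import Rotation as Ro
np.set_printoptions(precision=4,suppress=True)
def wrist(name):
    from workcell import bot
    s=bot.observe(); f=bot.grab_frame("wrist")
    T=np.eye(4);T[:3,:3]=Ro.from_euler("xyz",s["tool_rot"]).as_matrix();T[:3,3]=s["position"]
    f["cam_to_world"]=T@f["T_tool_cam"]; f["T"]=T
    cv2.imwrite(f"pics/{name}.png",f["color"][:,:,::-1]); np.savez(name+".npz",**f); return s,f
E
python3 - <<'E'
from h import *
s,f=wrist("w1"); print(s["clock"],s["position"],s["tool_rot"],s["force"],s["qpos"])
W=cloud(f);W[f["z_map"]==0]=np.nan
hsv=cv2.cvtColor(f["color"],cv2.COLOR_RGB2HSV)
for c,lo,hi in(("blue",100,130),("brass",10,28)):
    m=(hsv[...,0]>=lo)&(hsv[...,0]<=hi)&(hsv[...,1]>110)&(hsv[...,2]>40)&(W[...,2]>.155)&(W[...,2]<.18)
    P=W[m]; print(c,len(P))
    if len(P)>20: print(np.median(P,0),cv2.minAreaRect((P[:,:2]*1000).astype(np.float32)),np.percentile(P[:,2],[5,50,95]))
    m=(hsv[...,0]>=lo)&(hsv[...,0]<=hi)&(hsv[...,1]>110)&(hsv[...,2]>40)&(W[...,2]>.04);P=W[m];print(len(P),np.nanpercentile(P,[2,50,98],0) if len(P) else 0)
E
```

```text
2.2333 [0.5855 0.0966 0.3007] [-3.1412 -0.001  -2.7642] [-1.1672  0.9701 -0.7629] [-0.2987  0.4073  0.0494  1.6032 -0.021   1.1326  1.7038]
blue 257
[0.5982 0.1042 0.1687] ((598.7037963867188, 103.95201110839844), (6.6043806076049805, 29.044818878173828), 22.219512939453125) [0.158  0.1687 0.1703]
508 [[0.5907 0.0905 0.0982]
 [0.5979 0.1036 0.156 ]
 [0.6046 0.1163 0.1704]]
brass 443
[0.5555 0.2139 0.1688] ((556.1187133789062, 215.77053833007812), (11.926607131958008, 30.313037872314453), 22.422700881958008) [0.1577 0.1688 0.1702]
1076 [[ 0.5461 -0.1615  0.0892]
 [ 0.5567  0.206   0.1415]
 [ 0.8937  0.2278  0.1702]]
```

View pics/w1.png

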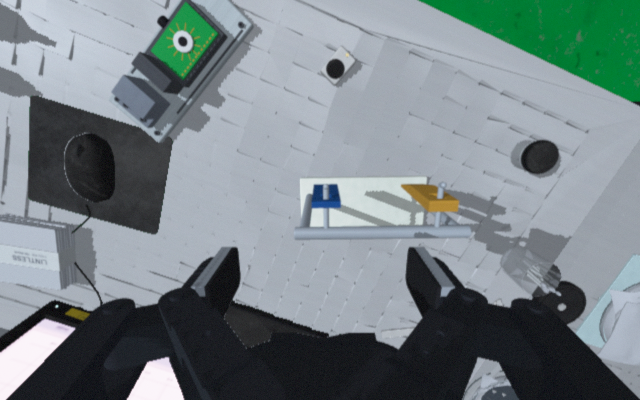

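The wrist picture shows both hung parts clearly: spacer top at (325,195), wedge top at (430,197). The fitted tops are 29x6.6 mm and 30.3x11.9 mm at z 0.169, which matches the given sizes. Going down over the spacer.

Call:
{"method": "carry_out", "body": {"targets": [[-7.5,1,10,0,0,-0.11,75],[-7.5,1,15,0,0,0,75],[0,0,20,0,0,0,75],[0,0,20,0,0,0,75],[0,0,20,0,0,0,75]]}}

```text
clock: 2.7
position: [0.5977, 0.1077, 0.2148]
tool_rot: [3.141, -0.0, -2.747]
force: [1.4, 0.1, -0.3]
grip_width: 0.0606
```

Call:
{"method": "carry_out", "body": {"targets": [[0,0,20,0,0,0,75],[0,0,20,0,0,0,75],[0,0,15,0,0,0,75],[0,0,14,0,0,0,75],[0,0,8,0,0,0,75]]}}

```text
clock: 3.12
position: [0.5971, 0.1074, 0.1371]
tool_rot: [3.141, -0.002, -2.747]
force: [-0.6, 0.4, 0.7]
grip_width: 0.0604
```

```bash
python3 - <<'E'
from h import *
s,f=wrist("w2"); print(s["clock"],s["position"],s["tool_rot"],s["force"],s["grip_width"])
E
```

```text
3.1167 [0.5971 0.1074 0.1371] [ 3.1408 -0.0019 -2.747 ] [-0.554   0.4049  0.6665] 0.060402502635478486
```

View pics/w2.png

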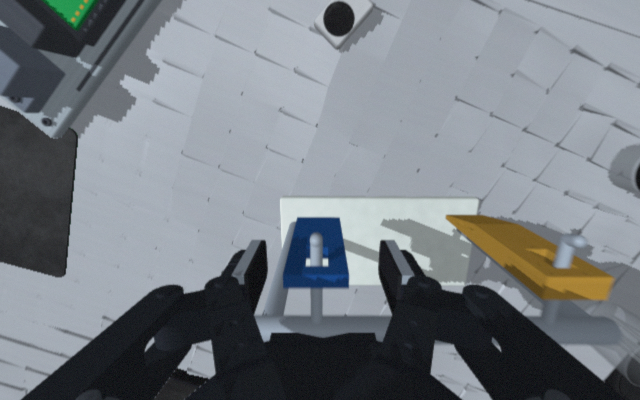

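Fingers straddle the spacer (plate at 297–348, fingers at 265 and 383), and tool y needs about -3.5 mm. Shift, close, then lift 9.5 mm.

Call:
{"method": "carry_out", "body": {"targets": [[0,-3.5,0,0,0,0,75],[0,0,0,0,0,0,255],[0,0,0,0,0,0,255],[0,0,0,0,0,0,255],[0,0,0,0,0,0,255]], "force": 45}}

```text
clock: 3.58
position: [0.5999, 0.1029, 0.1401]
tool_rot: [-3.141, 0.001, -2.75]
force: [-0.1, -0.7, 4.8]
grip_width: 0.0288
```

Call:
{"method": "carry_out", "body": {"targets": [[0,0,0,0,0,0,255],[0,0,0,0,0,0,255],[0,0,0,0,0,0,255],[0,0,0,0,0,0,255]]}}

```text
clock: 3.92
position: [0.5999, 0.1029, 0.1401]
tool_rot: [-3.141, 0.001, -2.75]
force: [-1.1, 0.3, 6.5]
grip_width: 0.0289
```

Call:
{"method": "carry_out", "body": {"targets": [[0,0,-4,0,0,0,255],[0,0,-4,0,0,0,255],[0,0,-2,0,0,0,255],[0,0,0,0,0,0,255]]}}

```text
clock: 4.25
position: [0.5996, 0.1028, 0.1499]
tool_rot: [-3.141, 0.001, -2.749]
force: [-0.1, 0.3, -1.6]
grip_width: 0.029
```

Call:
{"method": "carry_out", "body": {"targets": [[8,0,0,0,0,0,255],[12,0,0,0,0,0,255],[12,0,0,0,0,0,255],[12,0,0,0,0,0,255],[12,0,0,0,0,0,255]]}}

```text
clock: 4.67
position: [0.5464, 0.0809, 0.1491]
tool_rot: [3.142, -0.001, -2.75]
force: [0.0, -0.9, -1.3]
grip_width: 0.0288
```

Call:
{"method": "carry_out", "body": {"targets": [[20,0,0,0,0,0,255],[20,0,0,0,0,0,255],[0,0,0,0,0,0,255]]}}

```text
clock: 4.92
position: [0.5071, 0.0642, 0.1491]
tool_rot: [3.142, -0.003, -2.751]
force: [1.6, 0.1, -0.9]
grip_width: 0.0291
```

```bash
python3 - <<'E'
from h import *
s,f=wrist("w3"); print(s["clock"],s["position"],s["tool_rot"],s["force"],s["grip_width"])
W=cloud(f);W[f["z_map"]==0]=np.nan
hsv=cv2.cvtColor(f["color"],cv2.COLOR_RGB2HSV)
m=(hsv[...,0]>=100)&(hsv[...,0]<=130)&(hsv[...,1]>110)&(hsv[...,2]>40)&(W[...,2]>.165)&(W[...,2]<.2)
P=W[m]; T=f["T"]; Q=(P-T[:3,3])@T[:3,:3]; print(len(P),np.median(P,0),"tool",np.median(Q,0),np.percentile(Q,[3,97],0))
# jaw/stop tops
m=(W[...,2]>.045)&(W[...,2]<.058)&(W[...,0]>.4)&(W[...,1]<-.08)&(W[...,1]>-.25); P=W[m]; print(len(P), cv2.minAreaRect((P[:,:2]*1000).astype(np.float32)) if len(P)>9 else 0)
E
```

```text
4.9167 [0.5071 0.0642 0.1491] [ 3.1416 -0.0027 -2.7507] [ 1.5916  0.0637 -0.903 ] 0.029126778204283936
1472 [0.5055 0.063  0.1773] tool [ 0.0033 -0.0008 -0.0282] [[-0.0021 -0.0145 -0.0297]
 [ 0.0043  0.0136 -0.0173]]
4250 ((572.2100219726562, -162.21856689453125), (51.02313995361328, 68.86071014404297), 67.9442367553711)
```

View pics/w3.png

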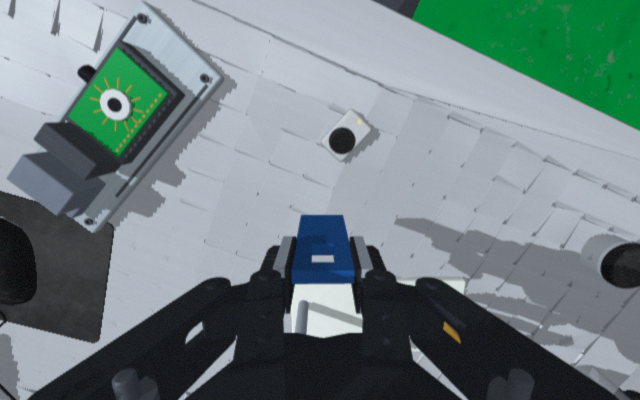

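The spacer is held square: plate at (298–348, 215–283), with its foot about 47 mm below the TCP. Turn toward the rail, lift a little, and stop 70 mm short sideways so the gap can be seen past the spacer.

Call:
{"method": "carry_out", "body": {"targets": [[0,0,-8,0,0,0.925,255],[0,0,-8,0,0,0.925,255],[0,0,-8,0,0,0.925,255],[0,0,-8,0,0,0.925,255],[0,0,-8,0,0,0.925,255]]}}

```text
clock: 5.38
position: [0.5107, 0.0662, 0.1896]
tool_rot: [3.142, 0.0, 3.045]
force: [0.0, -0.5, -0.8]
grip_width: 0.0288
```

Call:
{"method": "carry_out", "body": {"targets": [[0,0,-8,0,0,0.925,255],[0,0,0,0,0,0.925,255],[0,0,0,0,0,0.925,255],[-20,-17,0,0,0,0,255],[-20,-17,0,0,0,0,255]]}}

```text
clock: 5.8
position: [0.5353, 0.0205, 0.1973]
tool_rot: [3.141, -0.0, 2.761]
force: [0.3, -0.0, -0.8]
grip_width: 0.0294
```

Call:
{"method": "carry_out", "body": {"targets": [[-20,-17,0,0,0,0,255],[-20,-17,0,0,0,0,255],[-20,-17,0,0,0,0,255],[-20,-17,0,0,0,0,255],[-19,-13,0,0,0,0,255]]}}

```text
clock: 6.22
position: [0.597, -0.0944, 0.1971]
tool_rot: [-3.141, 0.0, 2.758]
force: [0.3, -0.0, -1.2]
grip_width: 0.0289
```

Call:
{"method": "carry_out", "body": {"targets": [[0,0,0,0,0,0,255],[0,0,0,0,0,0,255],[0,0,0,0,0,0,255]]}}

```text
clock: 6.47
position: [0.5964, -0.0919, 0.197]
tool_rot: [3.141, -0.001, 2.759]
force: [0.5, 0.1, -1.3]
grip_width: 0.0289
```

```bash
cat > gap.py <<'E'
from h import *
def gap(f,th=np.radians(-22.3)):
    W=cloud(f);W[f["z_map"]==0]=np.nan
    c=np.array([.570,-.1615])
    m=(np.abs(W[...,2]-.052)<.006)&(np.linalg.norm(W[...,:2]-c,axis=-1)<.06)
    P=W[m]; r=cv2.minAreaRect((P[:,:2]*1000).astype(np.float32)); print("n",len(P),r,"z",np.median(P[:,2]))
    th=np.radians(r[2]-90 if r[2]>45 else r[2]); ex=np.array([np.cos(th),np.sin(th)]);ey=np.array([-ex[1],ex[0]])
    cc=np.array(r[0])/1000; q=(P[:,:2]-cc)@np.array([ex,ey]).T
    h,e=np.histogram(q[:,0],bins=np.arange(-.036,.0361,.001)); print("th",np.degrees(th));print(h)
    print("y ext",np.percentile(q[:,1],[1,99]))
    # edges per y strip
    for y0 in(-.02,-.01,0,.01):
        s=q[(q[:,1]>y0)&(q[:,1]<y0+.01),0]; s=np.sort(s)
        d=np.diff(s); i=d.argmax(); print(y0,"edges",s[i],s[i+1])
    return cc,ex,ey
E
python3 - <<'E'
from gap import *
s,f=wrist("w4"); print(s["clock"],s["position"],s["tool_rot"],s["force"],s["grip_width"])
gap(f)
E
```

```text
6.4667 [ 0.5964 -0.0919  0.197 ] [ 3.1415 -0.0007  2.7591] [ 0.5223  0.1126 -1.2507] 0.028908659619004427
n 2295 ((571.9602661132812, -162.6896514892578), (50.260379791259766, 66.13423156738281), 67.87844848632812) z 0.05324629851874485
th -22.121551513671875
[ 0  0  7 90 50 50 50 50 49 51 50 49 49 49 45 46 46 41 41 49 45 40 36  0
  0  0  0  0  0  0  0  0  0  0  0  0  0  0  0 72 63 47 47 46 45 41 38 39
 35 47 44 46 47 43 40 35 44 35 41 44 46 46 40 46 34 36 41 40 43  1  0  0]
y ext [-0.0241  0.0249]
-0.02 edges -0.013405052459174234 0.0034627055854624536
-0.01 edges -0.013613731738354165 0.003416908783582672
0 edges -0.013682704623066814 0.003665134753634963
0.01 edges -0.013661493978319325 0.0034666753783011775
```

View pics/w4.png

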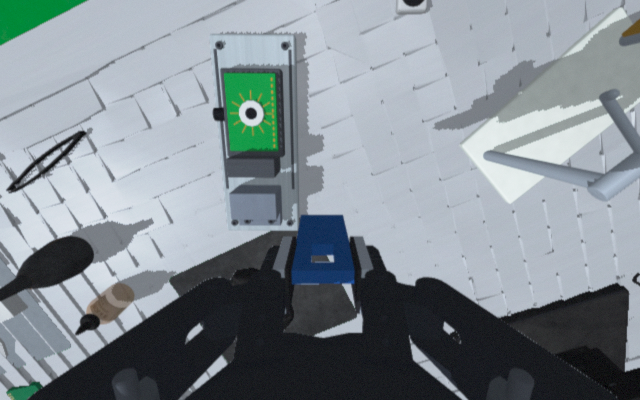

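The gap is in view: jaw top at (250,165), stop top at (255,203). The edges give a gap of about 16.8 mm and a rail yaw of -22.1°, with the stop face at (0.575, -0.164). Move over it and go down to just above.

Call:
{"method": "carry_out", "body": {"targets": [[-2,-20,0,0,0,0,255],[0,-20,0,0,0,0,255],[0,-20,0,0,0,0,255],[0,-14.5,0,0,0,0,255],[0,0,20,0,0,0,255]]}}

```text
clock: 6.93
position: [0.571, -0.1654, 0.1803]
tool_rot: [-3.142, 0.005, 2.756]
force: [0.7, -0.3, -0.5]
grip_width: 0.0288
```

Call:
{"method": "carry_out", "body": {"targets": [[0,0,20,0,0,0,255],[0,0,20,0,0,0,255],[0,0,16,0,0,0,255],[0,0,8,0,0,0,255],[0,0,0,0,0,0,255]]}}

```text
clock: 7.35
position: [0.57, -0.1615, 0.1119]
tool_rot: [-3.141, -0.002, 2.76]
force: [-0.9, -0.2, -0.9]
grip_width: 0.0292
```

```bash
python3 - <<'E'
from gap import *
s,f=wrist("w5"); print(s["clock"],s["position"],s["tool_rot"],s["force"],s["grip_width"])
cc,ex,ey=gap(f)
W=cloud(f);W[f["z_map"]==0]=np.nan
hsv=cv2.cvtColor(f["color"],cv2.COLOR_RGB2HSV)
m=(hsv[...,0]>=100)&(hsv[...,0]<=130)&(hsv[...,1]>110)&(hsv[...,2]>40)&(W[...,2]>.05)&(np.linalg.norm(W[...,:2]-cc,axis=-1)<.05)
P=W[m]; st=cc+.0035*ex
x=(P[:,:2]-st)@ex;y=(P[:,:2]-st)@ey
print("top z",np.percentile(P[:,2],[2,99]))
for a in np.arange(.06,.15,.01):
    k=(P[:,2]>a)&(P[:,2]<a+.01)
    if k.sum()>20: print(round(a,3),k.sum(),"x",np.percentile(x[k],[3,50,97])*1e3,"y",np.percentile(y[k],[3,97])*1e3)
E
```

```text
7.35 [ 0.57   -0.1615  0.1119] [-3.1414 -0.0024  2.7596] [-0.8649 -0.213  -0.886 ] 0.02915041272788303
n 2186 ((571.7957153320312, -162.78912353515625), (50.02032470703125, 66.92575073242188), 67.6518783569336) z 0.05310833841391384
th -22.348121643066406
[  0   0  95 139  86  85 106  78  95  96  79  88  98  87  88  97  83  81
  90  88  76  83  45   0   0   0   0   0   0   0   0   0   0   0   0   0
   0   0   0  57  33  25  20  21  24  21  19  20  16  20  19  13   9   2
   2   0   0   0   0   0   0   0   0   0   0   0   0   0   0   2   0   0]
y ext [-0.0246  0.0246]
-0.02 edges -0.013473447926445387 0.003465225152082181
-0.01 edges -0.031203288962262828 -0.03073040015828534
0 edges -0.013551487935580678 0.03313811878182983
0.01 edges -0.013623435200135604 0.0033197650290332286
top z [0.0677 0.1417]
0.06 117 x [-9.5755 -9.1208 -8.7368] y [-14.4     13.3676]
0.07 223 x [-9.6804 -9.1439 -8.716 ] y [-14.3926  13.6012]
0.08 269 x [-9.582  -9.1243 -8.6621] y [-14.0104  13.745 ]
0.09 306 x [-9.5709 -9.0962 -8.6207] y [-14.3522  13.7823]
0.1 375 x [-9.5437 -9.0731 -8.5182] y [-13.9587  13.936 ]
0.11 542 x [-9.5595 -8.7547 -3.0987] y [-13.3494  13.9361]
0.12 329 x [-9.7823 -9.1199 -8.4195] y [-13.9211  14.4837]
0.13 661 x [-9.6506 -8.9931 -2.9144] y [-13.5797  14.335 ]
0.14 794 x [-9.3208 -6.0369 -2.4891] y [-13.7503  14.2126]
```

View pics/w5.png

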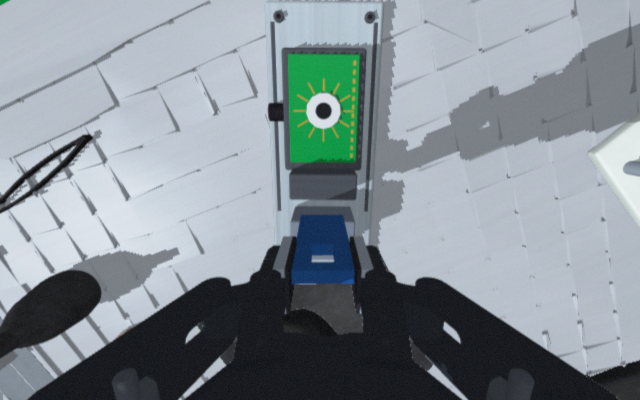

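The plate is vertical, 2–9 mm from the stop face, centred in y, and clear of the jaw. Lowering into the gap.

Call:
{"method": "carry_out", "body": {"targets": [[0,0,10,0,0,0,255],[0,0,12,0,0,0,255],[0,0,12,0,0,0,255],[0,0,10,0,0,0,255],[0,0,4,0,0,0,255]]}}

```text
clock: 7.82
position: [0.5699, -0.1621, 0.0633]
tool_rot: [-3.141, -0.002, 2.759]
force: [-0.6, 0.3, -0.7]
grip_width: 0.029
```

Call:
{"method": "carry_out", "body": {"targets": [[0,0,2,0,0,0,255],[0,0,0,0,0,0,255],[0,0,0,0,0,0,255]]}}

```text
clock: 8.07
position: [0.5709, -0.1625, 0.0635]
tool_rot: [3.142, 0.0, 2.759]
force: [0.2, 0.2, -1.1]
grip_width: 0.0289
```

Call:
{"method": "carry_out", "body": {"targets": [[0,0,1,0,0,0,255],[0,0,1,0,0,0,255],[0,0,0,0,0,0,255]]}}

```text
clock: 8.32
position: [0.5708, -0.1623, 0.0614]
tool_rot: [3.142, 0.0, 2.759]
force: [-0.9, 1.0, -0.4]
grip_width: 0.029
```

Call:
{"method": "carry_out", "body": {"targets": [[0,0,1,0,0,0,255],[0,0,1,0,0,0,255],[0,0,0,0,0,0,255]]}}

```text
clock: 8.57
position: [0.5712, -0.1626, 0.06]
tool_rot: [3.141, 0.001, 2.759]
force: [-1.6, 0.4, 11.5]
grip_width: 0.0288
```

Floor reached (11.5 N). Ease up 0.7 mm and press gently toward the stop.

Call:
{"method": "carry_out", "body": {"targets": [[0,0,-0.7,0,0,0,255],[-1,0,0,0,0,0,255],[-1,0,0,0,0,0,255],[0,0,0,0,0,0,255]]}}

```text
clock: 8.9
position: [0.5721, -0.1629, 0.0601]
tool_rot: [3.142, -0.001, 2.759]
force: [-5.1, 2.8, 8.3]
grip_width: 0.0288
```

Call:
{"method": "carry_out", "body": {"targets": [[-0.5,0,0,0,0,0,255],[-0.5,0,0,0,0,0,255],[0,0,0,0,0,0,255]]}}

```text
clock: 9.15
position: [0.5722, -0.163, 0.06]
tool_rot: [3.142, -0.003, 2.759]
force: [-10.8, 4.4, 14.2]
grip_width: 0.0289
```

Call:
{"method": "carry_out", "body": {"targets": [[0.6,0,-0.5,0,0,0,255],[0,0,0,0,0,0,200],[0,0,0,0,0,0,130],[0,0,0,0,0,0,75],[0,0,0,0,0,0,75]]}}

```text
clock: 9.57
position: [0.5733, -0.1634, 0.0605]
tool_rot: [-3.142, 0.001, 2.759]
force: [0.7, 0.0, -0.5]
grip_width: 0.0599
```

Call:
{"method": "carry_out", "body": {"targets": [[0,0,0,0,0,0,75],[0,0,-6,0,0,0,75],[0,0,-12,0,0,0,75],[0,0,-20,0,0,0,75],[0,0,-30,0,0,0,75]]}}

```text
clock: 9.98
position: [0.572, -0.1631, 0.1287]
tool_rot: [-3.141, -0.002, 2.759]
force: [-0.4, -0.0, 0.2]
grip_width: 0.0603
```

Call:
{"method": "carry_out", "body": {"targets": [[0,0,-35,0,0,0,75],[0,0,-35,0,0,0,75],[0,0,0,0,0,0,75],[0,0,0,0,0,0,75]]}}

```text
clock: 10.32
position: [0.5739, -0.1635, 0.2016]
tool_rot: [3.14, 0.004, 2.759]
force: [0.3, -0.3, -0.8]
grip_width: 0.0608
```

```bash
cat > sp.py <<'E'
from gap import *
def spacer(name):
    s,f=wrist(name); print(s["clock"],s["position"],s["tool_rot"],s["force"],s["grip_width"])
    cc,ex,ey=gap(f)
    W=cloud(f);W[f["z_map"]==0]=np.nan
    hsv=cv2.cvtColor(f["color"],cv2.COLOR_RGB2HSV)
    m=(hsv[...,0]>=100)&(hsv[...,0]<=130)&(hsv[...,1]>110)&(hsv[...,2]>40)&(W[...,2]>.05)&(np.linalg.norm(W[...,:2]-cc,axis=-1)<.05)
    P=W[m]; st=np.array([.5752,-.1640])
    x=(P[:,:2]-st)@ex;y=(P[:,:2]-st)@ey
    print("stop",cc+.0035*ex,"top z",np.percentile(P[:,2],[2,99]))
    for a in np.arange(.05,.1,.01):
        k=(P[:,2]>a)&(P[:,2]<a+.01)
        if k.sum()>20: print(round(a,3),k.sum(),"x",np.percentile(x[k],[3,50,97])*1e3,"y",np.percentile(y[k],[3,97])*1e3)
E
python3 -c "
from sp import *
spacer('w6')"
```

```text
10.3167 [ 0.5739 -0.1635  0.2016] [3.1405 0.0044 2.7587] [ 0.3247 -0.2768 -0.8202] 0.06077243226496625
n 1994 ((571.7547607421875, -162.75439453125), (49.27104568481445, 66.35977935791016), 68.15918731689453) z 0.05323730510413152
th -21.84081268310547
[ 0  0  5 89 48 48 48 47 48 48 48 47 37 45 47 38 39 44 43 41 52 44 47  0
  0  0  0  0  0  0  0 35 44  0  0  0  0  0  0 15 25 14 13 10 12 11 14 11
 14 46 46 45 38 38 38 34 41 41 45 45 42 43 28 34 43 41 44 44 37 10  0  0]
y ext [-0.0243  0.0243]
-0.02 edges -0.01342930066429519 -0.004283316477627573
-0.01 edges -0.003653953102357329 0.013134699232893133
0 edges -0.0036358389716355994 0.013197763859734847
0.01 edges -0.01355329003785379 -0.004072914253265105
stop [ 0.575  -0.1641] top z [0.0526 0.0908]
0.05 59 x [-7.9035 -7.6701 -7.2175] y [-14.5848  12.8861]
0.06 95 x [-7.857  -7.2021 -3.0416] y [-14.122   12.4857]
0.07 50 x [-7.9659 -7.6697 -7.4254] y [-15.2405  13.1729]
0.08 226 x [-7.9781 -6.2608 -2.3725] y [-15.5607  13.3729]
0.09 33 x [-7.5853 -4.7353 -2.7501] y [-14.6209  11.5079]
```

View pics/w6.png

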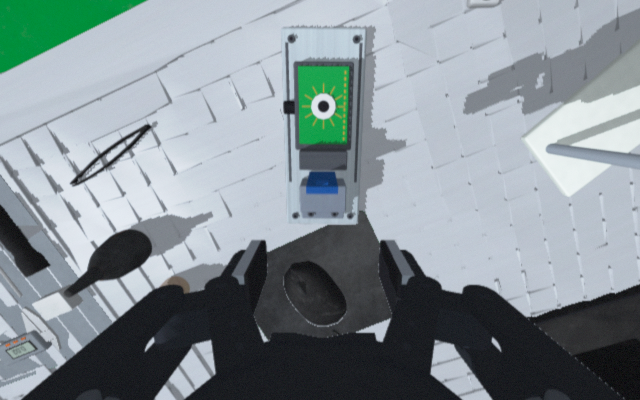

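The spacer stands upright in the gap: faces at -7.7 and about -1 mm, no lean, foot at about z 0.013. About 9.4 mm of gap is left. Now to the wedge.

Call:
{"method": "carry_out", "body": {"targets": [[0,0,-20,0,0,-0.925,75],[0,0,-20,0,0,-0.925,75],[0,0,-20,0,0,-0.925,75],[0,0,-20,0,0,-0.925,75],[0,0,-20,0,0,-0.925,75]]}}

```text
clock: 10.78
position: [0.5724, -0.1632, 0.2987]
tool_rot: [3.141, -0.002, -3.035]
force: [-0.6, -0.2, -0.0]
grip_width: 0.0603
```

Call:
{"method": "carry_out", "body": {"targets": [[0,0,0,0,0,-0.925,75],[0,0,0,0,0,-0.925,75],[0,0,0,0,0,-0.925,75],[-10.7,30,0,0,0,0,75],[-10.7,30,0,0,0,0,75]]}}

```text
clock: 11.2
position: [0.569, -0.1005, 0.2975]
tool_rot: [3.141, -0.002, -2.752]
force: [-0.5, 0.6, 0.8]
grip_width: 0.0603
```

Call:
{"method": "carry_out", "body": {"targets": [[-10.7,30,0,0,0,0,75],[-10.7,30,0,0,0,0,75],[-10.7,30,0,0,0,0,75],[-10.7,30,0,0,0,0,75],[-10.7,30,0,0,0,0,75]]}}

```text
clock: 11.62
position: [0.5611, 0.0608, 0.2978]
tool_rot: [3.141, -0.002, -2.75]
force: [0.5, -0.7, 0.1]
grip_width: 0.0606
```

Call:
{"method": "carry_out", "body": {"targets": [[-10.7,30,0,0,0,0,75],[-10.7,30,0,0,0,0,75],[-10.7,30,0,0,0,0,75],[-10.7,30,0,0,0,0,75],[-10.3,27.5,0,0,0,0,75]]}}

```text
clock: 12.03
position: [0.5538, 0.2178, 0.2977]
tool_rot: [3.141, -0.002, -2.749]
force: [0.4, -0.5, -0.9]
grip_width: 0.0603
```

Call:
{"method": "carry_out", "body": {"targets": [[0,0,0,0,0,0,75],[0,0,0,0,0,0,75],[0,0,0,0,0,0,75]]}}

```text
clock: 12.28
position: [0.5544, 0.2153, 0.2978]
tool_rot: [-3.141, -0.001, -2.75]
force: [-0.4, -0.8, 0.1]
grip_width: 0.0602
```

```bash
cat > wd.py <<'E'
from h import *
def wedge(name):
    s,f=wrist(name); print(s["clock"],s["position"],s["tool_rot"],s["force"],s["grip_width"])
    W=cloud(f);W[f["z_map"]==0]=np.nan;T=f["T"]
    hsv=cv2.cvtColor(f["color"],cv2.COLOR_RGB2HSV)
    m=(hsv[...,0]>=10)&(hsv[...,0]<=28)&(hsv[...,1]>110)&(hsv[...,2]>40)&(np.linalg.norm(W[...,:2]-T[:2,3],axis=-1)<.06)&(W[...,2]>.05)
    P=W[m]; top=np.percentile(P[:,2],98); print(len(P),"top",top)
    P=P[P[:,2]>top-.006]; r=cv2.minAreaRect((P[:,:2]*1000).astype(np.float32));print(r)
    d=np.r_[np.array(r[0])/1000,top]-T[:3,3]; print("in tool mm",1e3*T[:3,:3].T@d)
E
python3 -c "
from wd import *
wedge('w7')"
```

```text
12.2833 [0.5544 0.2153 0.2978] [-3.1411 -0.0015 -2.7498] [-0.3814 -0.8063  0.0797] 0.06017546789021322
569 top 0.17052347639070087
((556.0831909179688, 216.19691467285156), (11.613463401794434, 28.997285842895508), 22.422121047973633)
in tool mm [ -2.0534   0.2734 127.2976]
```

Call:
{"method": "carry_out", "body": {"targets": [[-2,0.3,20,0,0,0,75],[0,0,25,0,0,0,75],[0,0,25,0,0,0,75],[0,0,25,0,0,0,75],[0,0,25,0,0,0,75]]}}

```text
clock: 12.75
position: [0.5565, 0.2156, 0.1775]
tool_rot: [-3.141, 0.0, -2.751]
force: [0.7, 0.7, -0.4]
grip_width: 0.0601
```

Call:
{"method": "carry_out", "body": {"targets": [[0,0,20,0,0,0,75],[0,0,14,0,0,0,75],[0,0,8,0,0,0,75],[0,0,0,0,0,0,75],[0,0,0,0,0,0,75]]}}

```text
clock: 13.17
position: [0.5567, 0.2164, 0.1369]
tool_rot: [-3.141, 0.0, -2.75]
force: [0.4, 0.5, 0.3]
grip_width: 0.0602
```

```bash
python3 -c "
from wd import *
wedge('w8')"
```

```text
13.1667 [0.5567 0.2164 0.1369] [-3.1414  0.     -2.7505] [0.3963 0.5184 0.3297] 0.06016839616848147
4153 top 0.17002399182328648
((555.881103515625, 216.41024780273438), (13.582555770874023, 29.606433868408203), 23.105039596557617)
in tool mm [  0.732    0.261  -33.1365]
```

Call:
{"method": "carry_out", "body": {"targets": [[0,0,0,0,0,0,255],[0,0,0,0,0,0,255],[0,0,0,0,0,0,255],[0,0,0,0,0,0,255],[0,0,0,0,0,0,255]], "force": 70}}

```text
clock: 13.63
position: [0.5568, 0.2171, 0.1373]
tool_rot: [-3.141, 0.001, -2.75]
force: [-0.9, -1.7, 6.7]
grip_width: 0.0288
```

Call:
{"method": "carry_out", "body": {"targets": [[0,0,0,0,0,0,255],[0,0,-3,0,0,0,255],[0,0,-4,0,0,0,255],[0,0,-3,0,0,0,255],[0,0,0,0,0,0,255]]}}

```text
clock: 14.05
position: [0.5567, 0.2172, 0.1473]
tool_rot: [3.142, 0.001, -2.75]
force: [-0.0, 0.9, -1.3]
grip_width: 0.0285
```

Call:
{"method": "carry_out", "body": {"targets": [[8,0,0,0,0,0,255],[12,0,0,0,0,0,255],[12,0,0,0,0,0,255],[12,0,0,0,0,0,255],[12,0,0,0,0,0,255]]}}

```text
clock: 14.47
position: [0.5034, 0.1951, 0.1463]
tool_rot: [-3.142, -0.001, -2.75]
force: [0.3, 0.5, -1.0]
grip_width: 0.0288
```

Call:
{"method": "carry_out", "body": {"targets": [[20,0,0,0,0,0,255],[20,0,0,0,0,0,255],[0,0,0,0,0,0,255],[0,0,0,0,0,0,255]]}}

```text
clock: 14.8
position: [0.4667, 0.1799, 0.1467]
tool_rot: [-3.142, -0.0, -2.749]
force: [1.3, 0.1, -0.9]
grip_width: 0.0291
```

```bash
python3 - <<'E'
from wd import *
wedge('w9')
f=dict(np.load("w9.npz"));W=cloud(f);W[f["z_map"]==0]=np.nan;T=f["T"]
hsv=cv2.cvtColor(f["color"],cv2.COLOR_RGB2HSV)
m=(hsv[...,0]>=10)&(hsv[...,0]<=28)&(hsv[...,1]>110)&(hsv[...,2]>40)&(np.linalg.norm(W[...,:2]-T[:2,3],axis=-1)<.06)&(W[...,2]>.05)
Q=(W[m]-T[:3,3])@T[:3,:3]*1e3
for a in range(-40,90,10):
    k=(Q[:,2]>a)&(Q[:,2]<a+10)
    if k.sum()>15: print(a,k.sum(),"x",np.percentile(Q[k,0],[3,50,97]),"y",np.percentile(Q[k,1],[3,97]))
print(np.percentile(Q[:,2],[1,99]))
E
```

```text
14.8 [0.4667 0.1799 0.1467] [-3.1415 -0.0002 -2.7495] [ 1.2787  0.1455 -0.9058] 0.029127116807755885
4540 top 0.1792150483888046
((465.86669921875, 179.03778076171875), (13.249398231506348, 29.130292892456055), 22.657161712646484)
in tool mm [  1.1284  -0.4913 -32.5134]
-40 1574 x [-4.462   1.6159  6.9728] y [-14.2283  13.3017]
-30 564 x [6.1038 6.7148 7.3168] y [-14.3291  13.3682]
-20 335 x [3.1484 6.7147 7.2384] y [-14.7467  13.4689]
-10 726 x [-3.7769  5.5533  7.2034] y [-13.5635  12.597 ]
0 373 x [6.2533 6.7209 7.1684] y [-14.3977  13.2515]
10 317 x [6.2236 6.7499 7.1864] y [-14.2267  13.2411]
20 250 x [6.3331 6.7171 7.1442] y [-14.354   13.2343]
30 163 x [5.5155 6.5366 7.0474] y [-14.2237  12.8914]
40 87 x [3.5139 4.4872 5.2257] y [-14.1205  13.2091]
50 76 x [1.4171 2.4498 3.1367] y [-14.1032  12.9492]
60 52 x [-0.4268  0.55    1.1167] y [-13.9311  13.14  ]
70 23 x [-1.0199 -0.6601 -0.4875] y [-13.0212  10.4285]
[-32.7418  64.8431]
```

View pics/w9.png

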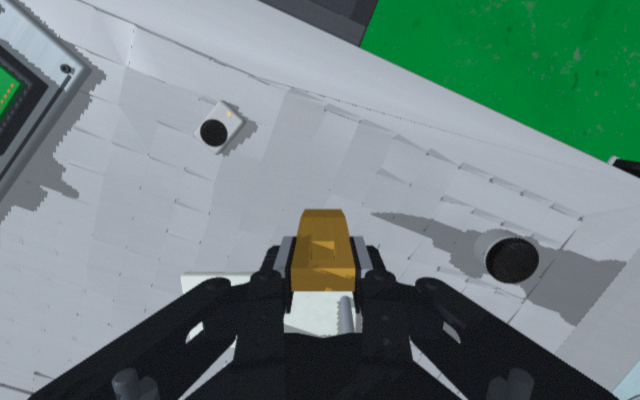

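The wedge is held straight: head centre at tool x +0.7, foot 75 mm below the TCP, and the tapered side on tool +x, which will face the carriage. Carry it to above the gap.

Call:
{"method": "carry_out", "body": {"targets": [[0,0,-12,0,0,0.925,255],[0,0,-12,0,0,0.925,255],[0,0,-12,0,0,0.925,255],[0,0,-12,0,0,0.925,255],[0,0,-12,0,0,0.925,255]]}}

```text
clock: 15.27
position: [0.4679, 0.1806, 0.207]
tool_rot: [3.141, 0.0, 3.045]
force: [0.9, -0.3, -0.6]
grip_width: 0.0287
```

Call:
{"method": "carry_out", "body": {"targets": [[0,0,-10,0,0,0.925,255],[0,0,0,0,0,0.925,255],[0,0,0,0,0,0.925,255],[-21.4,-27.8,0,0,0,0,255],[-21.4,-27.8,0,0,0,0,255]]}}

```text
clock: 15.68
position: [0.4868, 0.1138, 0.2164]
tool_rot: [3.141, 0.0, 2.762]
force: [1.5, -0.8, -0.7]
grip_width: 0.0287
```

Call:
{"method": "carry_out", "body": {"targets": [[-21.4,-27.8,0,0,0,0,255],[-21.4,-27.8,0,0,0,0,255],[-21.4,-27.8,0,0,0,0,255],[-21.4,-27.8,0,0,0,0,255],[-21.4,-27.8,0,0,0,0,255]]}}

```text
clock: 16.1
position: [0.5345, -0.0578, 0.2165]
tool_rot: [3.142, 0.0, 2.759]
force: [0.5, 1.2, -0.8]
grip_width: 0.0286
```

Call:
{"method": "carry_out", "body": {"targets": [[-21.4,-27.8,0,0,0,0,255],[-21.4,-27.8,0,0,0,0,255],[-18,-24,0,0,0,0,255],[0,0,0,0,0,0,255],[0,0,0,0,0,0,255]]}}

```text
clock: 16.52
position: [0.5607, -0.1544, 0.2161]
tool_rot: [-3.141, -0.0, 2.756]
force: [0.7, 1.0, -0.8]
grip_width: 0.0287
```

```bash
python3 - <<'E'
from sp import *
spacer('w10')
s=np.load("w10.npz")["T"]; d=np.array([.5615,-.1584,s[2,3]])-s[:3,3]; print("to go tool mm",1e3*s[:3,:3].T@d)
E
```

```text
16.5167 [ 0.5607 -0.1544  0.2161] [-3.1409 -0.0001  2.756 ] [ 0.6747  0.978  -0.8497] 0.02869535626469095
n 1205 ((571.5823974609375, -162.82220458984375), (49.81523895263672, 65.74220275878906), 67.61377716064453) z 0.05316445275763215
th -22.38622283935547
[ 0  0  0 76 46 45 47 42 39 37 33 37 41 44 44 45 43 41 31 36 34 39 43  0
  0  0  0  0  0  0  0  2 63  0  0  0  0  0  0  7 29 13 12 12 12 14  9 11
 10 13 13 44 37 17  5  6  6  5  2  5  2  4  2  2  1  1  1  1  1  0  0  0]
y ext [-0.0246  0.0246]
-0.02 edges -0.013176162892844583 -0.00385364985927303
-0.01 edges -0.0032428628829667657 0.015156691529183136
0 edges -0.0032789907127377667 0.015028652305709973
0.01 edges -0.01354048935160674 -0.003981804634716034
stop [ 0.5748 -0.1642] top z [0.0505 0.0907]
0.05 75 x [-17.526   -7.4597  -7.0443] y [-14.4238  13.3084]
0.06 86 x [-7.6461 -6.5143 -2.4324] y [-13.767   12.2323]
0.07 50 x [-7.6937 -7.4304 -6.6826] y [-15.1285  13.0799]
0.08 218 x [-7.8138 -5.5968 -1.5225] y [-14.7021  13.1344]
0.09 30 x [-7.8136 -5.587  -1.4342] y [-14.3708  12.6378]
to go tool mm [-2.2341 -3.4095  0.002 ]
```

Call:
{"method": "carry_out", "body": {"targets": [[-2.2,-3.4,0,0,0,0,255],[0,0,15,0,0,0,255],[0,0,15,0,0,0,255],[0,0,8,0,0,0,255],[0,0,0,0,0,0,255]]}}

```text
clock: 16.98
position: [0.5607, -0.1556, 0.1771]
tool_rot: [-3.141, -0.002, 2.76]
force: [-0.6, 0.0, -1.2]
grip_width: 0.0288
```

Call:
{"method": "carry_out", "body": {"targets": [[0,0,0,0,0,0,255],[0,0,0,0,0,0,255]]}}

```text
clock: 17.15
position: [0.5617, -0.1564, 0.1792]
tool_rot: [3.141, 0.001, 2.759]
force: [-0.1, 0.1, -0.8]
grip_width: 0.0287
```

```bash
python3 - <<'E'
from h import *
s,f=wrist("w11");print(s["position"],s["tool_rot"],s["force"])
W=cloud(f);W[f["z_map"]==0]=np.nan
hsv=cv2.cvtColor(f["color"],cv2.COLOR_RGB2HSV)
th=np.radians(-22.1);ex=np.array([np.cos(th),np.sin(th)]);ey=np.array([-ex[1],ex[0]]);st=np.array([.5750,-.1641])
print("tcp in stop",(s["position"][:2]-st)@ex*1e3,(s["position"][:2]-st)@ey*1e3)
for c,lo,hi in(("wedge",10,28),("spacer",100,130)):
    m=(hsv[...,0]>=lo)&(hsv[...,0]<=hi)&(hsv[...,1]>110)&(hsv[...,2]>40)&(np.linalg.norm(W[...,:2]-st,axis=-1)<.05)&(W[...,2]>.03)
    P=W[m];x=(P[:,:2]-st)@ex*1e3;y=(P[:,:2]-st)@ey*1e3
    for a in np.arange(.05,.22,.01):
        k=(P[:,2]>a)&(P[:,2]<a+.01)
        if k.sum()>15: print(c,round(a,3),k.sum(),np.percentile(x[k],[3,50,97]),np.percentile(y[k],[3,97]))
E
```

```text
[ 0.5617 -0.1564  0.1792] [3.1414 0.0008 2.7592] [-0.0903  0.1019 -0.7746]
tcp in stop -15.186278506804124 2.1174634580673417
wedge 0.1 33 [-14.5177 -14.2553 -14.01  ] [-11.2733  15.0828]
wedge 0.11 43 [-16.2156 -15.4768 -14.6448] [-10.7461  15.262 ]
wedge 0.12 77 [-18.1327 -17.3679 -16.3742] [-11.5953  15.4673]
wedge 0.13 104 [-20.4329 -19.4654 -18.4174] [-11.5091  15.965 ]
wedge 0.14 159 [-21.9251 -21.4393 -20.5262] [-11.716   15.5287]
wedge 0.15 262 [-21.9348 -21.5317 -21.1278] [-11.7275  15.7973]
wedge 0.16 315 [-22.0513 -21.5531 -21.1669] [-11.8728  15.8997]
wedge 0.17 378 [-22.061  -21.5769 -21.11  ] [-12.0333  15.905 ]
wedge 0.18 736 [-22.0083 -20.3381 -11.2024] [-11.3265  15.1899]
wedge 0.19 328 [-22.203  -21.5787 -20.6729] [-12.1928  16.0837]
wedge 0.2 675 [-22.1494 -21.5054 -11.9037] [-11.913   15.7519]
wedge 0.21 1502 [-21.7631 -16.1286  -9.9825] [-11.771   15.8611]
spacer 0.05 109 [-17.0772  -7.4701  -7.121 ] [-14.6275  12.9721]
spacer 0.06 145 [-7.8402 -6.8484 -0.9918] [-14.3492  12.7764]
spacer 0.07 64 [-7.9269 -7.4407 -5.7681] [-14.8881  13.2676]
spacer 0.08 25 [-7.7919 -7.5436 -7.2715] [-15.4794  11.8682]
```

View pics/w11.png

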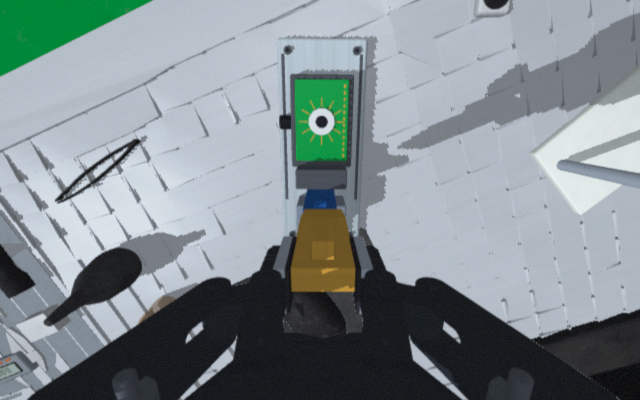

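The wedge is aligned above the free gap: flat side at -9.6, spacer face at -7.6, foot about -9.6 to -13. It sits about 2.5 mm off in y, so I'll correct that and lower.

Call:
{"method": "carry_out", "body": {"targets": [[0,-2.5,0,0,0,0,255],[0,0,10,0,0,0,255],[0,0,10,0,0,0,255],[0,0,8,0,0,0,255],[0,0,8,0,0,0,255]]}}

```text
clock: 17.62
position: [0.56, -0.1588, 0.1411]
tool_rot: [-3.141, -0.001, 2.759]
force: [0.2, -0.3, -1.3]
grip_width: 0.0288
```

Call:
{"method": "carry_out", "body": {"targets": [[0,0,8,0,0,0,255],[0,0,6,0,0,0,255],[0,0,4,0,0,0,255],[0,0,2,0,0,0,255],[0,0,0,0,0,0,255]]}}

```text
clock: 18.03
position: [0.5603, -0.1589, 0.1221]
tool_rot: [-3.141, -0.0, 2.759]
force: [-0.3, 0.2, -0.8]
grip_width: 0.0286
```

Call:
{"method": "carry_out", "body": {"targets": [[-0.7,0,2,0,0,0,255],[-0.7,0,2,0,0,0,255],[0,0,0,0,0,0,255]]}}

```text
clock: 18.28
position: [0.5619, -0.1595, 0.1184]
tool_rot: [3.142, 0.0, 2.759]
force: [-0.1, 0.4, -1.3]
grip_width: 0.0285
```

Call:
{"method": "carry_out", "body": {"targets": [[0,0,2,0,0,0,255],[0,0,2,0,0,0,255],[0,0,0,0,0,0,255]]}}

```text
clock: 18.53
position: [0.5615, -0.1594, 0.1141]
tool_rot: [-3.141, -0.0, 2.759]
force: [0.1, 0.2, -0.9]
grip_width: 0.029
```

Call:
{"method": "carry_out", "body": {"targets": [[0,0,1,0,0,0,255],[0,0,1,0,0,0,255],[0,0,0,0,0,0,255]]}}

```text
clock: 18.78
position: [0.5616, -0.1594, 0.1123]
tool_rot: [-3.142, -0.0, 2.759]
force: [-1.2, 0.2, -1.3]
grip_width: 0.0284
```

Call:
{"method": "carry_out", "body": {"targets": [[0,0,1,0,0,0,255],[0,0,1,0,0,0,255],[0,0,0,0,0,0,255]]}}

```text
clock: 19.03
position: [0.5616, -0.1595, 0.1103]
tool_rot: [-3.142, -0.0, 2.759]
force: [-0.7, -0.1, -1.6]
grip_width: 0.0287
```

Call:
{"method": "carry_out", "body": {"targets": [[0,0,1,0,0,0,255],[0,0,1,0,0,0,255],[0,0,0,0,0,0,255]]}}

```text
clock: 19.28
position: [0.5616, -0.1595, 0.1083]
tool_rot: [-3.141, -0.0, 2.759]
force: [0.3, 0.9, -1.9]
grip_width: 0.0291
```

Call:
{"method": "carry_out", "body": {"targets": [[0,0,1,0,0,0,255],[0,0,1,0,0,0,255],[0,0,0,0,0,0,255]]}}

```text
clock: 19.53
position: [0.5617, -0.1595, 0.1063]
tool_rot: [-3.142, -0.0, 2.759]
force: [0.3, -0.1, -0.9]
grip_width: 0.0287
```

Call:
{"method": "carry_out", "body": {"targets": [[0,0,1,0,0,0,255],[0,0,0,0,0,0,255],[0,0,1,0,0,0,255],[0,0,0,0,0,0,255]]}}

```text
clock: 19.87
position: [0.5619, -0.1595, 0.1045]
tool_rot: [-3.142, 0.0, 2.759]
force: [1.3, -2.2, -0.8]
grip_width: 0.029
```

Call:
{"method": "carry_out", "body": {"targets": [[0,0,1,0,0,0,255],[0,0,0,0,0,0,255],[0,0,0,0,0,0,255]]}}

```text
clock: 20.12
position: [0.5619, -0.1595, 0.1035]
tool_rot: [3.142, 0.0, 2.759]
force: [2.2, -0.5, -1.0]
grip_width: 0.0287
```

Call:
{"method": "carry_out", "body": {"targets": [[0,0,1,0,0,0,255],[0,0,0,0,0,0,255],[0,0,0,0,0,0,255]]}}

```text
clock: 20.37
position: [0.562, -0.1595, 0.1026]
tool_rot: [3.142, 0.001, 2.759]
force: [3.1, -1.4, -1.0]
grip_width: 0.0289
```

The jaw side is touching lightly, so ease toward the spacer as it goes down.

Call:
{"method": "carry_out", "body": {"targets": [[-0.4,0,1,0,0,0,255],[0,0,0,0,0,0,255],[0,0,0,0,0,0,255]]}}

```text
clock: 20.62
position: [0.5622, -0.1596, 0.1015]
tool_rot: [-3.142, 0.0, 2.759]
force: [3.5, -2.1, -0.5]
grip_width: 0.029
```

Call:
{"method": "carry_out", "body": {"targets": [[-0.2,0,1,0,0,0,255],[0,0,0,0,0,0,255],[0,0,0,0,0,0,255]]}}

```text
clock: 20.87
position: [0.5623, -0.1597, 0.1005]
tool_rot: [-3.142, 0.0, 2.759]
force: [3.4, -1.2, -0.2]
grip_width: 0.0286
```

Call:
{"method": "carry_out", "body": {"targets": [[-0.2,0,1,0,0,0,255],[0,0,0,0,0,0,255],[0,0,0,0,0,0,255]]}}

```text
clock: 21.12
position: [0.5625, -0.1598, 0.0995]
tool_rot: [-3.142, 0.0, 2.759]
force: [3.6, -1.8, -0.2]
grip_width: 0.0287
```

Call:
{"method": "carry_out", "body": {"targets": [[-0.3,0,1,0,0,0,255],[0,0,0,0,0,0,255],[0,0,0,0,0,0,255]]}}

```text
clock: 21.37
position: [0.5627, -0.1599, 0.0984]
tool_rot: [-3.142, -0.0, 2.759]
force: [4.5, -0.9, -0.9]
grip_width: 0.0288
```

Call:
{"method": "carry_out", "body": {"targets": [[-0.2,0,1,0,0,0,255],[0,0,0,0,0,0,255],[0,0,0,0,0,0,255]]}}

```text
clock: 21.62
position: [0.5629, -0.1599, 0.0974]
tool_rot: [-3.142, -0.0, 2.759]
force: [4.2, -1.8, 0.7]
grip_width: 0.0288
```

Call:
{"method": "carry_out", "body": {"targets": [[-0.2,0,0.7,0,0,0,255],[0,0,0,0,0,0,255],[0,0,0,0,0,0,255]]}}

```text
clock: 21.87
position: [0.563, -0.16, 0.0968]
tool_rot: [3.142, -0.0, 2.759]
force: [2.2, -1.0, 3.7]
grip_width: 0.029
```

Bind is starting (fz rising). Half-millimetre steps now.

Call:
{"method": "carry_out", "body": {"targets": [[0,0,0.4,0,0,0,255],[0,0,0,0,0,0,255],[0,0,0,0,0,0,255]]}}

```text
clock: 22.12
position: [0.5631, -0.16, 0.0966]
tool_rot: [3.142, 0.0, 2.759]
force: [2.4, -1.5, 6.2]
grip_width: 0.0285
```

Call:
{"method": "carry_out", "body": {"targets": [[0,0,0.4,0,0,0,255],[0,0,0,0,0,0,255],[0,0,0,0,0,0,255]]}}

```text
clock: 22.37
position: [0.5632, -0.1601, 0.0963]
tool_rot: [3.141, 0.0, 2.759]
force: [1.5, -0.2, 10.1]
grip_width: 0.0288
```

Call:
{"method": "carry_out", "body": {"targets": [[0,0,0.4,0,0,0,255],[0,0,0,0,0,0,255],[0,0,0,0,0,0,255],[0,0,0,0,0,0,255],[0,0,0,0,0,0,255]]}}

```text
clock: 22.78
position: [0.5632, -0.1601, 0.0961]
tool_rot: [3.141, 0.0, 2.758]
force: [-0.2, -0.7, 13.6]
grip_width: 0.0284
```

```bash
python3 - <<'E'
from h import *
s,f=wrist("w12");print(s["clock"],s["position"],s["tool_rot"],s["force"],s["grip_width"])
W=cloud(f);W[f["z_map"]==0]=np.nan
hsv=cv2.cvtColor(f["color"],cv2.COLOR_RGB2HSV)
th=np.radians(-22.1);ex=np.array([np.cos(th),np.sin(th)]);ey=np.array([-ex[1],ex[0]]);st=np.array([.5750,-.1641])
for c,lo,hi in(("wedge",10,28),("spacer",100,130)):
    m=(hsv[...,0]>=lo)&(hsv[...,0]<=hi)&(hsv[...,1]>110)&(hsv[...,2]>40)&(np.linalg.norm(W[...,:2]-st,axis=-1)<.05)&(W[...,2]>.03)
    P=W[m];x=(P[:,:2]-st)@ex*1e3;y=(P[:,:2]-st)@ey*1e3
    if len(P): print("top",np.percentile(P[:,2],98))
    for a in np.arange(.05,.14,.01):
        k=(P[:,2]>a)&(P[:,2]<a+.01)
        if k.sum()>15: print(c,round(a,3),k.sum(),np.percentile(x[k],[3,50,97]),np.percentile(y[k],[3,97]))
E
```

```text
22.7833 [ 0.5632 -0.1601  0.0961] [3.1414 0.0004 2.7585] [-0.1602 -0.7142 13.5954] 0.02836689469637802
top 0.12868544490570374
wedge 0.05 84 [-17.9872 -17.4044 -16.5743] [-14.1006  12.9417]
wedge 0.06 225 [-19.1808 -18.7493 -18.2981] [-14.8725  12.9704]
wedge 0.07 283 [-19.2042 -18.8264 -18.3639] [-14.689   13.0208]
wedge 0.08 340 [-19.2422 -18.7501 -18.3528] [-14.9108  13.0282]
wedge 0.09 654 [-19.27   -18.537   -8.3998] [-14.2636  12.43  ]
wedge 0.1 436 [-19.3534 -18.6062  -9.5247] [-14.7097  12.8369]
wedge 0.11 352 [-19.4842 -18.7944 -18.2265] [-14.84    13.2994]
wedge 0.12 2048 [-19.2546 -15.1847  -7.3148] [-14.652   12.9079]
```

View pics/w12.png

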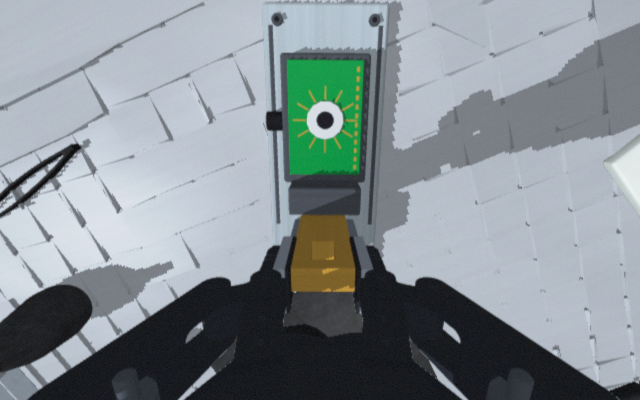

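The wedge sits upright and centred in the gap: foot about 8.5 mm above the rail, 14 N of steady push, grip held. One numeric check from the scene camera, then hand in.

```bash
python3 - <<'E'
from h import *
from workcell import bot
f=bot.grab_frame("scene");W=cloud(f);hsv=cv2.cvtColor(f["color"],cv2.COLOR_RGB2HSV)
st=np.array([.5750,-.1641])
m=(hsv[...,0]>=100)&(hsv[...,0]<=130)&(hsv[...,1]>90)&(hsv[...,2]>30)&(np.linalg.norm(W[...,:2]-st,axis=-1)<.05)&(W[...,2]>.03)
P=W[m];print(len(P),np.median(P,0) if len(P) else 0, P[:,2].max() if len(P) else 0)
print(bot.observe()["force"],bot.observe()["grip_width"]); print(bot.job_done())
E
```

```text
28 [ 0.5639 -0.1772  0.0616] 0.2603411207514381
[ 0.9512 -0.0729 11.8406] 0.02889106699154437
the job is handed in; nothing more can be done
None
```

I shimmed the gap and handed the job in at about 23 s, with the gripper still holding the wedge tight. `job_done()` gave no verdict.

- **Spacer:** I lifted it off its peg and stood it in the gap against the end stop. After I let go, the wrist camera showed it upright, with its foot at z ≈ 0.013 and its faces about 1 and 7.7 mm from the stop.
- **Wedge:** I lifted it off its peg and lowered it with the taper towards the carriage. I then pushed it down in 0.4 mm steps until it bound.
- **Last checks:** The wedge was upright, its foot about 8.5 mm above the rail and within 1 mm of the middle. The push was steady at about 12–14 N, with sideways forces near zero, and the finger opening was 29 mm at a 70 N grip setting.
- **Bystanders:** The arm kept clear of them on every move, but I did not measure their positions again at the end.
- **Weak check:** The final scene-camera look at the spacer had only 28 blue pixels, mixed with stray depth readings. It neither confirms nor contradicts the spacer's position. In the last wrist view the wedge hid the spacer, so its final pose rests on the earlier check and on the wedge binding at the expected depth.

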